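Check the drinks machine's master switch by feel and stamp the service card

TASK

Feel gently with the fingers inside the black well of the switch box which way its toggle leans and, only if it is off (leaning to the red end), throw it fully over to the green end; leave it alone if it is already on. Then record how you found it with the hand stamp from the ink pad: press the stamp squarely and firmly, inside the green box of the card if the toggle was already on, or inside the red box if it was off, and lift it straight off without smearing. Finally stand the stamp upright back on the ink pad and leave the rest of the bench undisturbed.

Things in the scene. Friction and masses are not known exactly. Their poses are not given: they have to be found in the camera images.
- switch_box: Fixed plywood-sided box, 196 x 106 mm outside, 90 mm high, open at the top; inside is a black unlit well, 176 mm (x) by 86 mm (y), its floor 20 mm above the bench. Origin at the centre of its underside, z up. x runs along the well to the green-edged end (ON); -x is the red-edged end (OFF). A black toggle inside leans one way or the other; which way is not reported.
- toggle_pivot (a point): Toggle's pivot, mid-well, 28 mm above the bench, axis along the box's y. The toggle: a 12 mm rod, 50 mm from pivot to the centre of a cross-bar head (22 mm diameter, 44 mm long along y), leaning 0.5 rad either way onto a stop. It is weighted: about 3 N sideways at the head starts it off its stop; past upright it falls over by itself, and within 1 s of the start it lies on a stop. Never press it with over 40 N.
- on_spot (a point): Where the centre of the toggle's head is when ON: 24 mm from the middle towards the green end, 72 mm above the bench (top of the head at 83 mm). Pressing down on the head here only holds it on its stop, so a finger coming down gently feels it without shifting it; with the toggle off, a finger meets nothing here down to 45 mm above the bench.
- off_spot (a point): Where the centre of the toggle's head is when OFF: the same, 24 mm towards the red end. Between the head here and the red end wall there are 53 mm for a finger to go down behind it and push it over.
- stamp: Hand stamp standing on the ink pad. Origin at the centre of its underside, z up. Rubber and pale wood base 62 mm along x by 38 mm along y, 30 mm high; above it a dark wooden grip, 44 mm along x by 24 mm along y, from 30 to 92 mm above the origin. About 0.18 kg.
- ink_pad: Fixed steel ink pad with dark blue top, 130 x 96 mm (x, y), 16 mm high. Origin at the centre of its underside. The stamp stands on its top.
- card_board: Fixed wooden board, 240 x 120 mm (x, y), origin at the centre of its underside, with a white card, 206 x 110 mm, whose face is 18 mm above the bench. The card is sprung: it gives 1 mm per 3 N and at most 6 mm, after which it is hard. 8 to 18 N makes a good print; under 5 N does not print, and over 40 N is too hard.
- green_box (a point): Centre of the green-outlined box (80 x 58 mm over the outline, long side along the board's x) on the card's face, at x = -50 mm on the board: for 'found on'. The stamp goes in its middle with the stamp's x along the board's x (either way round).
- red_box (a point): Centre of the red-outlined box, same size, at x = +50 mm on the board: for 'found off'.
- screwdriver: Bystander: screwdriver with coloured handle, lying on the bench; not to be moved.
- tape_roll: Bystander: grey tape roll, 100 mm across and 48 mm high; not to be moved.
- flux_bottle: Bystander: white bottle with red cap, 60 mm across, 150 mm tall; not to be moved.
- amber_bottle: Bystander: amber glass bottle, 64 mm across, 190 mm tall; not to be moved.
Mind the look-alikes: they are no part of the job. What is shaped like the stamp but blue or yellow is not meant.

How it is judged (in metres and radians):
On the way, in this order (a step that is already met when the one before it is completed fails the run):
1. the fingers rest on the toggle's head where it lies on its stop (moved off it by less than 1.5 mm), at more than 0.5 N for 0.1 s (contact force between the fingers and toggle_c1 above 0.5 N and (x of toggle_c1 in the frame of switch_box above 0.0225 m or x of toggle_c1 in the frame of switch_box below -0.0225 m)), for 0.1 s.
2. with the toggle on, the stamp presses the right box (green: found on, red: was flipped) at 5 N or more for 0.2 s, within 9 mm of its centre, 0.15 rad of its direction and 0.07 rad of upright (contact force between stamp and card_board above 5 N and ((distance of toggle_c1 from where it was at the start of the episode above 0.0242 m and x of toggle_c1 in the frame of switch_box above 0.0215 m and horizontal distance between stamp and red_box below 0.009 m) or (distance of toggle_c1 from where it was at the start of the episode below 0.0252 m and x of toggle_c1 in the frame of switch_box above 0.0215 m and horizontal distance between stamp and green_box below 0.009 m)) and angle between the x axis of stamp and the x axis of card_board, either way round below 0.15 rad and angle between stamp's own z axis and vertical below 0.07 rad), for 0.2 s.
3. the stamp is lifted at least 30 mm clear of the card (height (world z) of stamp above 0.048 m), for 0.1 s.
At the end, for the whole second after the job is handed in: The toggle is fully over at the green end and the stamp, released and at rest, stands upright (within 0.05 rad) on the ink pad, its centre within 45 mm of the pad's centre (x of toggle_c1 in the frame of switch_box above 0.0215 m and horizontal distance between stamp and ink_pad below 0.045 m and height (world z) of stamp between 0.012 and 0.02 m and angle between stamp's own z axis and vertical below 0.05 rad and linear speed of stamp below 0.02 m/s and contact force between the fingers and stamp below 0.1 N); the robot touches nothing.
It fails at once if a toggle that was on is switched off (distance of toggle_c1 from where it was at the start of the episode above 0.0252 m and x of toggle_c1 in the frame of switch_box below -0.02 m).
It fails at once if the toggle is pressed with more than 40 N (contact force between anything else and toggle_c1 above 40 N).
It fails at once if the stamp touches the card anywhere but on the right box (12 mm from its centre), or before the toggle is on (contact force between stamp and card_board above 1 N and not ((distance of toggle_c1 from where it was at the start of the episode above 0.0242 m and x of toggle_c1 in the frame of switch_box above 0.0215 m and horizontal distance between stamp and red_box below 0.012 m) or (distance of toggle_c1 from where it was at the start of the episode below 0.0252 m and x of toggle_c1 in the frame of switch_box above 0.0215 m and horizontal distance between stamp and green_box below 0.012 m))).
It fails at once if the stamp is pressed on the card with more than 40 N (contact force between stamp and card_board above 40 N).
It fails at once if a bystander is moved more than 30 mm (distance of any of screwdriver, tape_roll, flux_bottle, amber_bottle from where it was at the start of the episode above 0.03 m).
It also fails if it takes over 67 s, if anything falls off the work surface, if the arm or the gripper's body presses on something with over 40 N, if the wrist force passes 120 N, or if a joint passes its speed limit or range.

ROBOT

A 6-joint arm with a two-finger parallel gripper is mounted at the origin on the work surface. World frame = base frame: x ahead of the robot, y to its left, z up, the work surface at z = 0. Lengths are in mm, angles in rad, forces in N, time in s.
With the tool pointing down it reaches from about 275 to 975 mm from the base axis. Payload 8.4 kg.
Tool frame: the origin (TCP) lies on the centre line of the jaws, within the pads' length; the fingertips stand 11 mm ahead of it and the grasp point (between the pads) lies 8 mm behind it; y points along the fingers, z is the direction in which the jaws open and shut, and the axes are right-handed (so a half turn about y gives the same grasp; the last joint's range is limited). The gripper opens to 92 mm and grips with 3 to 60 N. Pads are 20 mm wide; open, the fingers measure 128 mm over their backs; the gripper's body (75 mm by 189 mm) begins 69 mm behind the grasp point.
Start: joints at [1.273, 0.353, 1.633, -0, 1.155, -0.002], TCP at [182.189, 597.858, 187.683] pointing down, gripper open.
Joint ranges: [-2.63, 2.63], [-0.92, 2.1], [0.06, 2.66], [-1.3, 4.44], [0, 2.69], [-3.02, 3.02]. Speed limits (rad/s): [2.22, 2.22, 2.79, 3.14, 3.14, 3.14].

INTERFACE

Orientations are given as a rotation vector (axis times angle).
In Python, from station import r gives the robot as it stands. The module is installed in compiled form; this text tells all that it offers.
- The arm moves only by the tool servo_tool, never from a script. Its argument "increments" is a list of rows, each an object with "slide": the shift along the tool's x, y, z in mm, a list of three; "delta_rot": the turn, a rotation vector about the tool's x, y, z in rad, a list of three. In form: [{"slide": [tx, ty, tz], "delta_rot": [ax, ay, az]}, ...]. A call has 1 to 10 rows; each row shifts and turns the commanded pose from where the row before left it, along the tool's axes as they then stand; what a row does not reach is not made up. A row lasts 1/12 s, in which the tool goes at most 41.7 mm and 7.16 degrees, less where a joint would pass 70% of its speed; a pose out of reach is approached as far as the arm can. A call with a gripper value outside its range is refused whole. "claw" is the opening, from 0 (shut) to 1 (fully open), set as the call begins (left out, the last holds). The fingers move at their own pace and stop on an object; the grip force is fixed at half the most. Time passes only in rows, so rows that do not move let the fingers close. It gives the time, the measured TCP pose, the force and the opening at its end, in the units of the state.
- r.sense(): the state, without advancing time (a new reading comes with each control period).
- r.grab_frame(name): name is "scene" or "top" or "wrist"; returns a dict with "color" (480x640x3 uint8, blue, green, red), "K" (3x3 intrinsics, pixels), "camera_from_world" (4x4, takes a point from world to camera coordinates). Camera axes: x right, y up, looking along -z (the intrinsics and any distortion apply to the point x, -y, -z); pixel columns grow to the right and rows downward; lengths in mm; the calibration is good to about 2 mm. The wrist camera is an equidistant fisheye: a pixel r from the principal point sees the ray r / f radians off the axis. A picture is of the moment at which its call begins. There is no depth.
- r.hand_in(): hands the job in, once; it reports no verdict.
Trained networks look in a picture, given as the dict that the camera call returned (one of the last four; its "shot" number tells which), for a name from the list of things; names that differ only in an ending like _2 or _b are one class to them, and where a whole thing is asked for, a point or a joint stands for the part that bears it (a point fixed in the world has none). Each returns a list of dicts, best first, with "confidence" (0 to 1); they miss things now and then, are a little off and sometimes report something else, mostly with a low value. They report only what shows in the picture. A call takes as long as a camera call. They do not tell look-alikes from the thing itself.
- r.look_for(picture, label): "pixel" ([column, row] in pixels, amid what is visible of it).
- r.mark_of(picture, label): "pixel" ([column, row] in pixels: a listed point, or the origin of a listed thing).
The state is a dict: "t": time; "joints": joint angles; "joint_vel": joint speeds; "tau": joint torques, N m; "position": TCP position; "ee_rot": TCP orientation; "ft_force": force on the tool from outside, world axes, zero at the start; "torque": the same for the moment, N m; "finger_gap": finger opening in mm.
Only numpy, scipy, OpenCV 4.12 (cv2) and the standard library are available. Lean on these libraries where they do the work, as an engineer would, in place of code of your own. Each camera call takes 0.05 s, during which the arm holds its last target. There are 200 camera calls.

## Working session

There is one attempt and no reset: what is moved stays moved. The work goes in short steps, Python scripts to look and compute and a tool call to move; the robot and the scene stay as the last step left them, time stands still between calls to the robot, and variables do not carry over. Pictures are saved under pics/ and viewed, about 8 in all and at most 12, crops included, and the job is handed in when it is done.

Besides the shell and the picture viewer there is one more tool, called as a command line: name --argument value ..., lists and objects as JSON in quotes. servo_tool: Moves the arm, as the interface text tells. Its arguments: {"type":"object","properties":{"increments":{"type":"array","items":{"type":"object","properties":{"slide":{"type":"array","items":{"type":"number"}},"delta_rot":{"type":"array","items":{"type":"number"}}}}},"claw":{"type":"number"}},"required":["increments"]}

```bash
mkdir -p pics; cat > h.py <<'E'
import numpy as np, cv2
from scipy.spatial.transform import Rotation as R
from station import r
def ray(f,px,fish=False):
    K=f["K"];u=(px[0]-K[0,2])/K[0,0];v=(px[1]-K[1,2])/K[1,1]
    if fish:
        t=np.hypot(u,v);s=np.sin(t)/t if t>1e-9 else 1.;d=np.array([u*s,-v*s,-np.cos(t)])
    else: d=np.array([u,-v,-1.])
    T=f["camera_from_world"];Rm=T[:3,:3]
    return -Rm.T@T[:3,3],Rm.T@d
def onz(f,px,z,fish=False):
    o,d=ray(f,px,fish);return (o+d*(z-o[2])/d[2]).round(1)
def pix(f,p,fish=False):
    T=f["camera_from_world"];c=T[:3,:3]@np.array(p,float)+T[:3,3];x,y,z=c[0],-c[1],-c[2];K=f["K"]
    if fish:
        n=np.hypot(x,y);t=np.arctan2(n,z);x,y,z=x/n*t,y/n*t,1
    return np.array([K[0,0]*x/z+K[0,2],K[1,1]*y/z+K[1,2]]).round(1)
Z=dict(switch_box=0,toggle_pivot=28,on_spot=72,off_spot=72,stamp=16,ink_pad=0,card_board=0,green_box=18,red_box=18)
def marks(cam,names):
    f=r.grab_frame(cam)
    for n in names:
        for d in r.mark_of(f,n)[:3]: print(cam,n,round(d["confidence"],2),np.round(d["pixel"]),onz(f,d["pixel"],Z.get(n,0),cam=="wrist"))
    return f
E
python3 - <<'E'
from h import *
for c in("top","scene"):
    f=marks(c,list(Z)+(["screwdriver","tape_roll","flux_bottle","amber_bottle"] if c=="top" else []))
    cv2.imwrite(f"pics/{c}.png",f["color"])
s=r.sense();print(s);print(R.from_rotvec(s["ee_rot"]).as_matrix().round(3))
E
```

```text
top toggle_pivot 0.81 [341. 203.] [625.2  18.9  28. ]
top on_spot 0.88 [340. 209.] [604.   21.9  72. ]
top off_spot 0.55 [343. 189.] [648.2  16.5  72. ]
top stamp 0.97 [212. 328.] [345.7 301.3  16. ]
top stamp 0.9 [167. 343.] [313.4 399.1  16. ]
top stamp 0.86 [202. 198.] [635.8 331.9  16. ]
top ink_pad 0.77 [198. 267.] [481.4 339.1   0. ]
top ink_pad 0.35 [400. 338.] [ 327.4 -113.8    0. ]
top card_board 0.9 [484. 262.] [ 498.1 -305.5    0. ]
top card_board 0.2 [489. 238.] [ 552.1 -317.4    0. ]
top green_box 0.89 [488. 280.] [ 457.5 -308.1   18. ]
top red_box 0.87 [490. 236.] [ 555.4 -314.8   18. ]
top screwdriver 0.77 [311. 309.] [388.9  85.2   0. ]
top tape_roll 0.69 [399. 335.] [ 334.  -111.7    0. ]
top flux_bottle 0.61 [273. 151.] [750.4 174.7   0. ]
top amber_bottle 0.69 [420. 157.] [ 737.4 -161.5    0. ]
scene switch_box 0.78 [329. 291.] [638.   17.2   0. ]
scene toggle_pivot 0.81 [326. 279.] [625.2  16.7  28. ]
scene on_spot 0.69 [328. 261.] [620.8  26.1  72. ]
scene on_spot 0.21 [326. 293.] [701.8 -38.9  72. ]
scene off_spot 0.87 [334. 270.] [653.8  17.6  72. ]
scene stamp
[... 423 characters left out ...]
nts': array([ 1.27260888e+00,  3.52991327e-01,  1.63340452e+00,  2.67661874e-05,
        1.15516162e+00, -2.41170611e-03]), 'joint_vel': array([-0.00111337, -0.0002706 , -0.0004701 ,  0.00067395, -0.0002887 ,
        0.00138426]), 'tau': array([ 2.60142187e-04, -5.93769836e+01, -3.34575605e+01,  7.00565754e-02,
        1.60174852e-02,  1.49503002e-06]), 'position': array([182.17855779, 597.87502897, 187.68645111]), 'ee_rot': array([-1.55826146,  0.23217087, -0.23214102]), 'ft_force': array([ 0.96383969, -0.45862687,  0.31944834]), 'torque': array([-0.04797257,  0.03524962,  0.03919627]), 'finger_gap': 92.24439584229685}
[[ 0.957 -0.     0.291]
 [-0.291  0.     0.957]
 [-0.    -1.     0.   ]]
```

View pics/top.png

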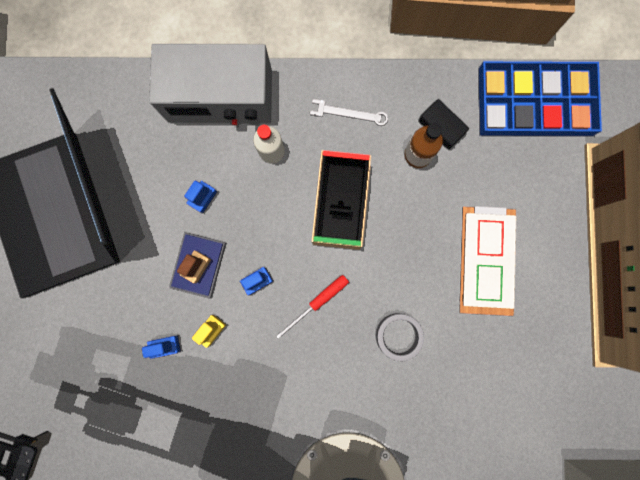

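View pics/scene.png

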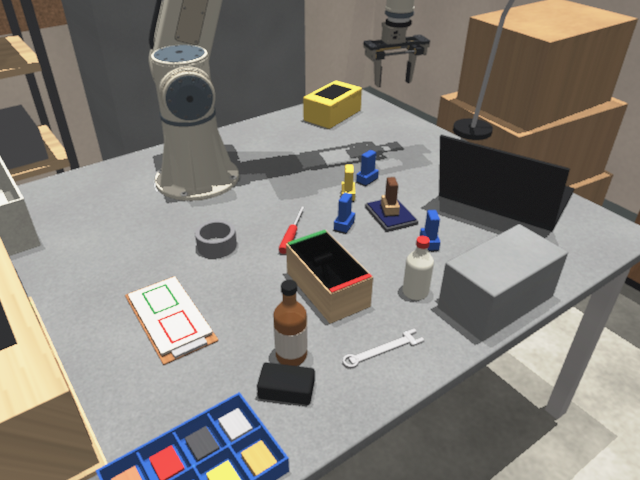

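The top view shows a box with its green end nearest the robot (338,241) and its red end at (346,156). The brown stamp is on the pad at (195,265), and the card is at (489,262) with the green box near. The scene view agrees. I'll go above the switch box next.

servo_tool --increments '[{"slide":[28.6,-3,-21.4]},{"slide":[28.6,-3,-21.4]},{"slide":[28.6,-3,-21.4]},{"slide":[28.6,-3,-21.4]},{"slide":[28.6,-3,-21.4]},{"slide":[28.6,-3,-21.4]},{"slide":[28.6,-3,-21.4]},{"slide":[28.6,-3,-21.4]},{"slide":[28.6,-3,-21.4]},{"slide":[28.6,-3,-21.4]}]' --claw 0

```text
invalid input
```

servo_tool --increments '[{"slide":[28.6,-3,-21.4]},{"slide":[28.6,-3,-21.4]},{"slide":[28.6,-3,-21.4]},{"slide":[28.6,-3,-21.4]},{"slide":[28.6,-3,-21.4]},{"slide":[28.6,-3,-21.4]},{"slide":[28.6,-3,-21.4]},{"slide":[28.6,-3,-21.4]},{"slide":[28.6,-3,-21.4],"delta_rot":[0,-0.088,0]},{"slide":[28.6,-3,-21.4],"delta_rot":[0,-0.088,0]}]'

```text
invalid input
```

```bash
python3 - <<'E'
from h import *
f=marks("wrist",["switch_box","toggle_pivot","on_spot","off_spot"])
cv2.imwrite("pics/w1.png",f["color"])
t=marks("top",["on_spot","off_spot","green_box","red_box","stamp","ink_pad"])
hsv=cv2.cvtColor(t["color"],cv2.COLOR_BGR2HSV)
def seg(lo,hi,roi,z):
    m=cv2.inRange(hsv,lo,hi);M=np.zeros_like(m);x0,y0,x1,y1=roi;M[y0:y1,x0:x1]=m[y0:y1,x0:x1]
    p=np.argwhere(M)[:,::-1].astype(np.float32)
    q=np.array([onz(t,a,z)[:2] for a in p],np.float32);rr=cv2.minAreaRect(q);print(len(p),q.mean(0),rr)
seg((45,90,60),(85,255,255),(300,225,380,250),90)
seg((0,150,120),(8,255,255),(310,148,380,165),90)
seg((45,90,60),(85,255,255),(465,255,515,310),18)
seg((0,150,120),(8,255,255),(465,210,515,260),18)
s=r.sense();print(s["t"],s["position"],s["finger_gap"],s["joints"],s["ft_force"]);print(R.from_rotvec(s["ee_rot"]).as_matrix().round(3))
E
```

```text
top on_spot 0.73 [339. 207.] [608.1  23.6  72. ]
top off_spot 0.61 [343. 189.] [647.3  15.6  72. ]
top green_box 0.64 [488. 280.] [ 457.7 -307.    18. ]
top green_box 0.51 [198. 268.] [479.1 336.2  18. ]
top red_box 0.57 [490. 238.] [ 550.9 -312.7   18. ]
top stamp 0.94 [215. 329.] [343.8 295.3  16. ]
top stamp 0.93 [257. 280.] [451.9 205.2  16. ]
top stamp 0.89 [168. 344.] [310.4 398.5  16. ]
top ink_pad 0.77 [200. 265.] [486.7 334.8   0. ]
top ink_pad 0.19 [340. 204.] [627.4  19.3   0. ]
274 [535.50714   28.367882] ((535.6029663085938, 28.516216278076172), (97.60531616210938, 12.733195304870605), 84.5337905883789)
228 [717.38257   11.109648] ((717.2993774414062, 10.756153106689453), (98.13118743896484, 10.521910667419434), 84.19083404541016)
138 [ 453.21887 -310.07248] ((451.17633056640625, -310.35626220703125), (55.32874298095703, 77.3152847290039), 88.71278381347656)
140 [ 551.01794 -315.35425] ((550.9317626953125, -314.2185974121094), (55.777034759521484, 77.47259521484375), 86.97130584716797)
1.8 [182.18470098 597.85808475 187.66037342] 91.92110041138022 [ 1.27260336e+00  3.53022353e-01  1.63342012e+00  5.83213720e-06
  1.15516454e+00 -2.39762465e-03] [ 0.62006536  0.66211945 -0.08322144]
[[ 0.957 -0.     0.292]
 [-0.292 -0.     0.957]
 [-0.    -1.    -0.   ]]
```

View pics/w1.png

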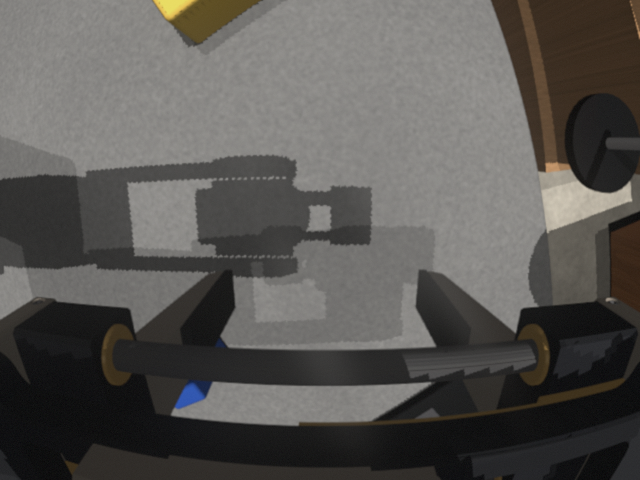

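The wrist view shows only bench and shadow, with the fingers at the bottom. Rows seem to need both fields.

servo_tool --increments '[{"slide":[28.5,-3,-21.4],"delta_rot":[0,0,0]},{"slide":[28.5,-3,-21.4],"delta_rot":[0,0,0]},{"slide":[28.5,-3,-21.4],"delta_rot":[0,0,0]},{"slide":[28.5,-3,-21.4],"delta_rot":[0,0,0]},{"slide":[28.5,-3,-21.4],"delta_rot":[0,0,0]},{"slide":[28.5,-3,-21.4],"delta_rot":[0,0,0]},{"slide":[28.5,-3,-21.4],"delta_rot":[0,0,0]},{"slide":[28.5,-3,-21.4],"delta_rot":[0,0,0]},{"slide":[28.5,-3,-21.4],"delta_rot":[0,0,0]},{"slide":[28.5,-3,-21.4],"delta_rot":[0,0,0]}]' --claw 0

```text
t: 2.63
position: [393.2, 308.6, 218.1]
ee_rot: [-1.558, 0.232, -0.232]
ft_force: [0.5, 0.6, -0.3]
finger_gap: 27.4
```

servo_tool --increments '[{"slide":[28.5,-3,-21.4],"delta_rot":[0,0,0]},{"slide":[28.5,-3,-21.4],"delta_rot":[0,0,0]},{"slide":[28.5,-3,-21.4],"delta_rot":[0,0,0]},{"slide":[28.5,-3,-21.4],"delta_rot":[0,0,0]},{"slide":[28.5,-3,-21.4],"delta_rot":[0,0,0]},{"slide":[28.5,-3,-21.4],"delta_rot":[0,0,0]},{"slide":[28.5,-3,-21.4],"delta_rot":[0,0,0]},{"slide":[28.5,-3,-21.4],"delta_rot":[0,0,0]},{"slide":[28.5,-3,-21.4],"delta_rot":[0,-0.1,0]},{"slide":[28.5,-3,-21.4],"delta_rot":[0,-0.1,0]}]'

```text
t: 3.47
position: [606.0, 22.6, 248.0]
ee_rot: [-1.57, 0.072, -0.072]
ft_force: [0.2, 0.6, 0.4]
finger_gap: 0.3
```

```bash
python3 - <<'E'
from h import *
f=marks("wrist",["switch_box","toggle_pivot","on_spot","off_spot"])
cv2.imwrite("pics/w2.png",f["color"])
print([pix(f,p,True) for p in [(602.5,21.9,72),(650.3,17.3,72)]])
s=r.sense();print(s["t"],s["position"],s["finger_gap"],s["joints"],s["ft_force"]);print(R.from_rotvec(s["ee_rot"]).as_matrix().round(3))
E
```

```text
wrist switch_box 0.89 [325. 221.] [626.8  20.9   0. ]
wrist toggle_pivot 0.83 [321. 224.] [624.  16.  28.]
wrist toggle_pivot 0.41 [ 77. 159.] [ 504.8 -293.4   28. ]
wrist toggle_pivot 0.15 [204. 314.] [ 727.  -144.6   28. ]
wrist on_spot 0.6 [326. 210.] [600.3  24.8  72. ]
wrist off_spot 0.74 [323. 255.] [648.2  16.4  72. ]
wrist off_spot 0.58 [324. 214.] [604.5  21.8  72. ]
wrist off_spot 0.53 [ 77. 160.] [ 509.5 -260.2   72. ]
[array([323.8, 211.9]), array([323.6, 257.1])]
3.7167 [604.90204068  24.70620769 247.30450174] 0.9048998540261073 [ 3.81094386e-02  2.73227517e-01  1.60960562e+00  3.84417400e-04
  1.25970007e+00 -1.43490349e+00] [-0.87957511 -0.53508044 -0.67187092]
[[ 0.995 -0.001  0.098]
 [-0.098  0.     0.995]
 [-0.001 -1.     0.   ]]
```

View pics/w2.png

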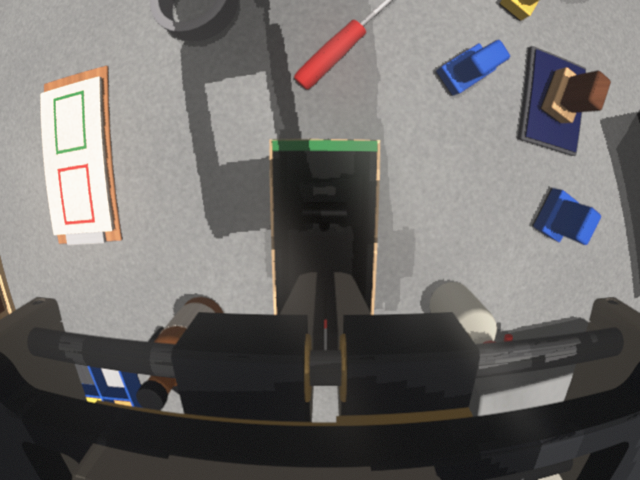

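The wrist view shows the box well with green end at (325,145), dark toggle parts at about (320,190-212), and on_spot expected at (324,212). Going down there now.

servo_tool --increments '[{"slide":[-4,10,-2.5],"delta_rot":[0,0,0]},{"slide":[0,15,0],"delta_rot":[0,0,0]},{"slide":[0,20,0],"delta_rot":[0,0,0]},{"slide":[0,22,0],"delta_rot":[0,0,0]},{"slide":[0,22,0],"delta_rot":[0,0,0]},{"slide":[0,22,0],"delta_rot":[0,0,0]},{"slide":[0,16,0],"delta_rot":[0,0,0]},{"slide":[0,12,0],"delta_rot":[0,0,0]},{"slide":[0,4,0],"delta_rot":[0,0,0]},{"slide":[0,0,0],"delta_rot":[0,0,0]}]'

```text
t: 4.55
position: [600.1, 23.0, 103.7]
ee_rot: [-1.57, 0.076, -0.073]
ft_force: [-0.5, 1.0, 1.0]
finger_gap: 0.9
```

servo_tool --increments '[{"slide":[0,1.5,0],"delta_rot":[0,0,0]},{"slide":[0,1.5,0],"delta_rot":[0,0,0]},{"slide":[0,1,0],"delta_rot":[0,0,0]},{"slide":[0,0,0],"delta_rot":[0,0,0]}]'

```text
t: 4.88
position: [601.5, 22.4, 101.2]
ee_rot: [-1.569, 0.075, -0.076]
ft_force: [-0.9, 0.9, 1.0]
finger_gap: 0.5
```

servo_tool --increments '[{"slide":[0,1.5,0],"delta_rot":[0,0,0]},{"slide":[0,1,0],"delta_rot":[0,0,0]},{"slide":[0,1,0],"delta_rot":[0,0,0]},{"slide":[0,0,0],"delta_rot":[0,0,0]}]'

```text
t: 5.22
position: [601.1, 22.4, 97.0]
ee_rot: [-1.569, 0.075, -0.075]
ft_force: [1.0, -0.7, -0.5]
finger_gap: 0.4
```

servo_tool --increments '[{"slide":[0,1,0],"delta_rot":[0,0,0]},{"slide":[0,1,0],"delta_rot":[0,0,0]},{"slide":[0,1,0],"delta_rot":[0,0,0]},{"slide":[0,0,0],"delta_rot":[0,0,0]}]'

```text
t: 5.55
position: [601.1, 22.4, 93.9]
ee_rot: [-1.57, 0.076, -0.075]
ft_force: [-0.3, -0.1, -0.9]
finger_gap: 0.3
```

servo_tool --increments '[{"slide":[0,1,0],"delta_rot":[0,0,0]},{"slide":[0,0.5,0],"delta_rot":[0,0,0]},{"slide":[0,0,0],"delta_rot":[0,0,0]}]'

```text
t: 5.8
position: [601.2, 22.4, 92.6]
ee_rot: [-1.569, 0.075, -0.075]
ft_force: [-0.4, -0.4, -0.2]
finger_gap: 0.5
```

servo_tool --increments '[{"slide":[0,1,0],"delta_rot":[0,0,0]},{"slide":[0,0.5,0],"delta_rot":[0,0,0]},{"slide":[0,0,0],"delta_rot":[0,0,0]}]'

```text
t: 6.05
position: [601.1, 22.4, 91.0]
ee_rot: [-1.57, 0.075, -0.075]
ft_force: [0.7, -0.4, -0.2]
finger_gap: 0.3
```

servo_tool --increments '[{"slide":[0,1,0],"delta_rot":[0,0,0]},{"slide":[0,0.5,0],"delta_rot":[0,0,0]},{"slide":[0,0,0],"delta_rot":[0,0,0]}]'

```text
t: 6.3
position: [601.1, 22.4, 89.5]
ee_rot: [-1.57, 0.075, -0.075]
ft_force: [-0.1, 1.0, -0.1]
finger_gap: 0.7
```

servo_tool --increments '[{"slide":[0,1,0],"delta_rot":[0,0,0]},{"slide":[0,1,0],"delta_rot":[0,0,0]},{"slide":[0,0,0],"delta_rot":[0,0,0]}]'

```text
t: 6.55
position: [601.1, 22.4, 87.5]
ee_rot: [-1.57, 0.075, -0.075]
ft_force: [0.6, 0.1, -0.6]
finger_gap: 0.6
```

servo_tool --increments '[{"slide":[0,2,0],"delta_rot":[0,0,0]},{"slide":[0,2,0],"delta_rot":[0,0,0]},{"slide":[0,2,0],"delta_rot":[0,0,0]},{"slide":[0,0,0],"delta_rot":[0,0,0]}]'

```text
t: 6.88
position: [600.9, 22.4, 81.1]
ee_rot: [-1.57, 0.076, -0.075]
ft_force: [-0.8, 0.3, -0.6]
finger_gap: 0.4
```

servo_tool --increments '[{"slide":[0,2,0],"delta_rot":[0,0,0]},{"slide":[0,2,0],"delta_rot":[0,0,0]},{"slide":[0,2,0],"delta_rot":[0,0,0]},{"slide":[0,2,0],"delta_rot":[0,0,0]},{"slide":[0,2,0],"delta_rot":[0,0,0]},{"slide":[0,0,0],"delta_rot":[0,0,0]}]'

```text
t: 7.38
position: [600.9, 22.4, 71.2]
ee_rot: [-1.57, 0.076, -0.075]
ft_force: [-1.0, -0.1, -0.6]
finger_gap: 0.3
```

Nothing down to tip z = 60, so the toggle appears to be off. I'll confirm by feeling at off_spot.

servo_tool --increments '[{"slide":[0,-8,0],"delta_rot":[0,0,0]},{"slide":[0,-15,0],"delta_rot":[0,0,0]},{"slide":[0,-13,0],"delta_rot":[0,0,0]},{"slide":[11,0,0],"delta_rot":[0,0,0]},{"slide":[20,0,0],"delta_rot":[0,0,0]},{"slide":[20,0,0],"delta_rot":[0,0,0]},{"slide":[0,4,0],"delta_rot":[0,0,0]},{"slide":[0,3,0],"delta_rot":[0,0,0]},{"slide":[0,1,0],"delta_rot":[0,0,0]},{"slide":[0,0,0],"delta_rot":[0,0,0]}]'

```text
t: 8.22
position: [650.6, 17.6, 98.7]
ee_rot: [-1.57, 0.077, -0.074]
ft_force: [-0.7, -0.1, 0.0]
finger_gap: 0.5
```

servo_tool --increments '[{"slide":[0,1,0],"delta_rot":[0,0,0]},{"slide":[0,1,0],"delta_rot":[0,0,0]},{"slide":[0,0,0],"delta_rot":[0,0,0]}]'

```text
t: 8.47
position: [651.6, 17.6, 97.7]
ee_rot: [-1.57, 0.075, -0.075]
ft_force: [-0.7, -0.2, 0.1]
finger_gap: 0.5
```

servo_tool --increments '[{"slide":[0,1,0],"delta_rot":[0,0,0]},{"slide":[0,1,0],"delta_rot":[0,0,0]},{"slide":[0,0,0],"delta_rot":[0,0,0]}]'

```text
t: 8.72
position: [651.9, 17.6, 95.6]
ee_rot: [-1.57, 0.075, -0.075]
ft_force: [0.0, -1.0, 1.2]
finger_gap: 0.6
```

servo_tool --increments '[{"slide":[0,0.5,0],"delta_rot":[0,0,0]},{"slide":[0,0.5,0],"delta_rot":[0,0,0]},{"slide":[0,0,0],"delta_rot":[0,0,0]}]'

```text
t: 8.97
position: [651.9, 17.6, 94.6]
ee_rot: [-1.57, 0.075, -0.075]
ft_force: [-0.0, -0.3, -0.6]
finger_gap: 0.5
```

servo_tool --increments '[{"slide":[0,0.5,0],"delta_rot":[0,0,0]},{"slide":[0,0.3,0],"delta_rot":[0,0,0]},{"slide":[0,0,0],"delta_rot":[0,0,0]}]'

```text
t: 9.22
position: [651.9, 17.5, 93.8]
ee_rot: [-1.57, 0.075, -0.075]
ft_force: [0.4, 0.4, -0.2]
finger_gap: 0.3
```

servo_tool --increments '[{"slide":[0,0.5,0],"delta_rot":[0,0,0]},{"slide":[0,0,0],"delta_rot":[0,0,0]}]'

```text
t: 9.38
position: [651.9, 17.6, 93.3]
ee_rot: [-1.569, 0.075, -0.075]
ft_force: [0.1, -0.3, 0.2]
finger_gap: 0.2
```

servo_tool --increments '[{"slide":[0,0.5,0],"delta_rot":[0,0,0]},{"slide":[0,0,0],"delta_rot":[0,0,0]}]'

```text
t: 9.55
position: [651.9, 17.6, 92.8]
ee_rot: [-1.569, 0.075, -0.075]
ft_force: [0.2, 0.5, 0.2]
finger_gap: 0.5
```

servo_tool --increments '[{"slide":[0,0.5,0],"delta_rot":[0,0,0]},{"slide":[0,0,0],"delta_rot":[0,0,0]}]'

```text
t: 9.72
position: [651.9, 17.5, 92.3]
ee_rot: [-1.57, 0.075, -0.075]
ft_force: [0.4, 0.1, -0.0]
finger_gap: 0.5
```

servo_tool --increments '[{"slide":[0,0.5,0],"delta_rot":[0,0,0]},{"slide":[0,0,0],"delta_rot":[0,0,0]}]'

```text
t: 9.88
position: [651.9, 17.6, 91.8]
ee_rot: [-1.569, 0.075, -0.075]
ft_force: [-0.2, -0.3, -0.1]
finger_gap: 0.2
```

servo_tool --increments '[{"slide":[0,0.5,0],"delta_rot":[0,0,0]},{"slide":[0,0,0],"delta_rot":[0,0,0]}]'

```text
t: 10.05
position: [652.0, 17.5, 91.3]
ee_rot: [-1.57, 0.075, -0.075]
ft_force: [-0.4, 0.4, 0.7]
finger_gap: 0.1
```

servo_tool --increments '[{"slide":[0,0.7,0],"delta_rot":[0,0,0]},{"slide":[0,0,0],"delta_rot":[0,0,0]}]'

```text
t: 10.22
position: [651.9, 17.5, 90.5]
ee_rot: [-1.57, 0.075, -0.075]
ft_force: [0.2, -0.1, -0.2]
finger_gap: 0.2
```

servo_tool --increments '[{"slide":[0,0.7,0],"delta_rot":[0,0,0]},{"slide":[0,0,0],"delta_rot":[0,0,0]}]'

```text
t: 10.38
position: [651.9, 17.6, 89.8]
ee_rot: [-1.569, 0.075, -0.075]
ft_force: [-0.6, -0.4, 0.9]
finger_gap: 0.3
```

servo_tool --increments '[{"slide":[0,0.7,0],"delta_rot":[0,0,0]},{"slide":[0,0,0],"delta_rot":[0,0,0]}]'

```text
t: 10.55
position: [651.9, 17.6, 89.2]
ee_rot: [-1.57, 0.075, -0.075]
ft_force: [0.6, -0.1, 0.2]
finger_gap: 0.2
```

servo_tool --increments '[{"slide":[0,0.7,0],"delta_rot":[0,0,0]},{"slide":[0,0,0],"delta_rot":[0,0,0]}]'

```text
t: 10.72
position: [651.9, 17.5, 88.4]
ee_rot: [-1.57, 0.075, -0.075]
ft_force: [-0.2, -0.5, -0.1]
finger_gap: 0.4
```

```bash
python3 - <<'E'
from h import *
t=r.grab_frame("top")
print([pix(t,p) for p in [(602.5,21.9,72),(602.5,21.9,83),(650.3,17.3,72),(626.4,19.6,28)]])
def cr(im,x0,y0,x1,y1,k):
    return cv2.resize(np.clip(im[y0:y1,x0:x1].astype(float)*4,0,255).astype(np.uint8),None,fx=k,fy=k,interpolation=cv2.INTER_CUBIC)
a=cr(cv2.imread("pics/top.png"),310,148,375,250,5);b=cr(t["color"],310,148,375,250,5)
w=cr(cv2.imread("pics/w2.png"),265,130,385,330,3)[:510,:140*1]
w=cr(cv2.imread("pics/w2.png"),268,140,382,310,3)
cv2.imwrite("pics/c1.png",np.hstack([a[:510],cv2.resize(w,None,fx=.44,fy=1)] if 0 else [a[:510],w[:510,50:-150] if 0 else cv2.resize(w,(342,510)),np.zeros((510,1,3),np.uint8)])[:,:790])
E
```

```text
[array([340.1, 210. ]), array([340.2, 209.2]), array([342.3, 187.9]), array([340.7, 202.4])]
```

View pics/c1.png

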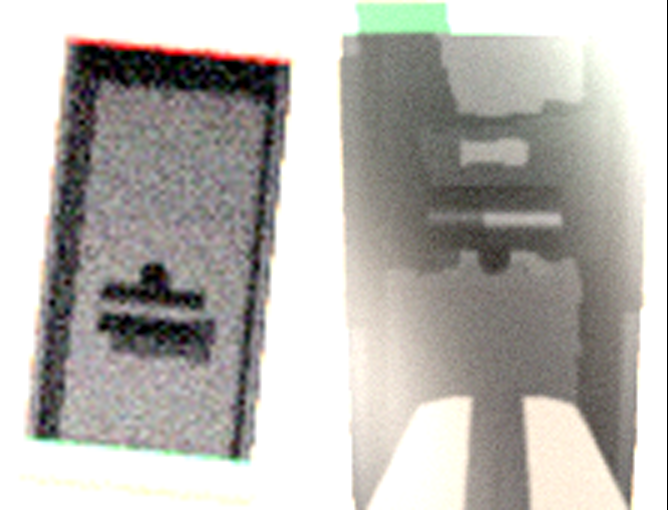

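Contrast-stretched crops from before contact show the head on the green side, which contradicts the feel. I'll look at the present state before moving.

```bash
python3 - <<'E'
from h import *
f=r.grab_frame("wrist");s=r.sense();p=s["position"]
print(p,[pix(f,p+np.array([0,0,d]),True) for d in(-11,0,8)],[pix(f,q,True) for q in [(602.5,21.9,72),(650.3,17.3,72),(626.4,19.6,28)]])
t=r.grab_frame("top")["color"]
a=np.clip(f["color"].astype(float)*2.5,0,255).astype(np.uint8)[100:480,140:500]
b=cv2.resize(np.clip(t[140:260,300:385].astype(float)*2.5,0,255).astype(np.uint8),None,fx=4.2,fy=4.2,interpolation=cv2.INTER_CUBIC)
o=np.zeros((520,730,3),np.uint8);o[:380,:360]=a;o[:b.shape[0],365:365+b.shape[1]]=b
cv2.imwrite("pics/c2.png",o)
E
```

```text
[651.98058632  17.53185673  88.55270303] [array([324.3, 266.3]), array([324.2, 272.5]), array([324.2, 277.4])] [array([323.6, 180.6]), array([323.7, 260.8]), array([323.9, 209.1])]
```

View pics/c2.png

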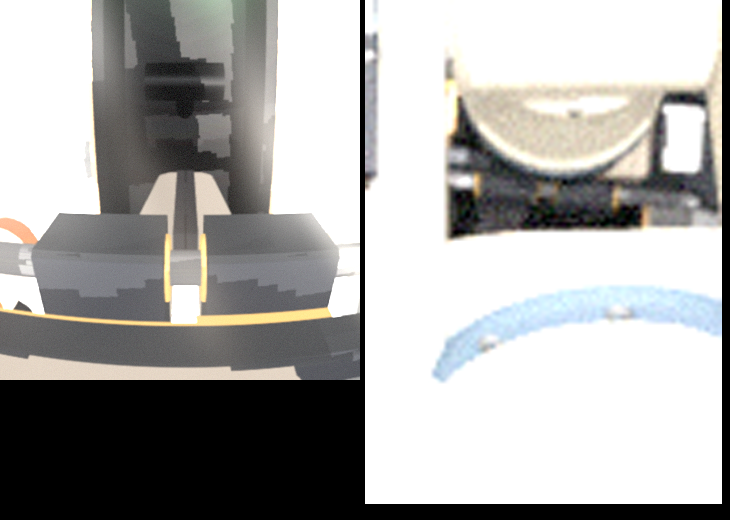

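```bash
python3 - <<'E'
from h import *
f=r.grab_frame("wrist");s=r.sense();p=s["position"];M=R.from_rotvec(s["ee_rot"]).as_matrix()
T=f["camera_from_world"];o=-T[:3,:3].T@T[:3,3];print("cam in tool",M.T@(o-p),"axis in tool",M.T@(-T[2,:3]),f["K"][0,0],f["K"][:2,2],s["tau"])
for x in(-10,0,10):
  for y in(11,0,-20,-50):
    print(x,y,[pix(f,p+M@np.array([x,y,z]),True) for z in(-18,0,18)])
E
```

```text
cam in tool [ -68.7908118  -196.51476898    0.68195692] axis in tool [ 0.24479732  0.96957364 -0.00111241] 371.64829954431775 [325.03468429 239.2101459 ] [ 2.00012591e-04 -6.53669572e+01 -2.97455460e+01 -4.50415100e-03
  7.89224077e-02  2.88539560e-06]
-10 11 [array([293.3, 249.9]), array([324.3, 249.9]), array([355.2, 249.9])]
-10 0 [array([291.7, 255.3]), array([324.2, 255.3]), array([356.8, 255.3])]
-10 -20 [array([288.2, 266.7]), array([324.1, 266.8]), array([360. , 266.7])]
-10 -50 [array([281.5, 288.9]), array([323.8, 289.1]), array([366.2, 288.9])]
0 11 [array([293.7, 266.2]), array([324.3, 266.3]), array([354.8, 266.2])]
0 0 [array([292.1, 272.3]), array([324.2, 272.4]), array([356.3, 272.4])]
0 -20 [array([288.8, 285.2]), array([324.1, 285.4]), array([359.4, 285.3])]
0 -50 [array([282.4, 310.1]), array([323.8, 310.4]), array([365.3, 310.2])]
10 11 [array([294.2, 282. ]), array([324.3, 282.2]), array([354.4, 282.1])]
10 0 [array([292.6, 288.9]), array([324.2, 289. ]), array([355.8, 288.9])]
10 -20 [array([289.4, 303.1]), array([324.1, 303.3]), array([358.8, 303.2])]
10 -50 [array([283.4, 330.3]), array([323.9, 330.7]), array([364.3, 330.4])]
```

servo_tool --increments '[{"slide":[0,0.7,0],"delta_rot":[0,0,0]},{"slide":[0,0.7,0],"delta_rot":[0,0,0]},{"slide":[0,0,0],"delta_rot":[0,0,0]}]'

```text
t: 11.17
position: [651.9, 17.6, 87.0]
ee_rot: [-1.57, 0.075, -0.075]
ft_force: [-0.2, 0.3, 0.3]
finger_gap: 0.1
```

servo_tool --increments '[{"slide":[0,0.7,0],"delta_rot":[0,0,0]},{"slide":[0,0.7,0],"delta_rot":[0,0,0]},{"slide":[0,0,0],"delta_rot":[0,0,0]}]'

```text
t: 11.42
position: [651.9, 17.6, 85.6]
ee_rot: [-1.569, 0.075, -0.075]
ft_force: [-0.1, 0.3, 0.4]
finger_gap: 0.9
```

servo_tool --increments '[{"slide":[0,0.7,0],"delta_rot":[0,0,0]},{"slide":[0,0.7,0],"delta_rot":[0,0,0]},{"slide":[0,0,0],"delta_rot":[0,0,0]}]'

```text
t: 11.67
position: [651.9, 17.5, 84.2]
ee_rot: [-1.57, 0.075, -0.075]
ft_force: [-0.3, -0.0, -0.0]
finger_gap: 0.5
```

servo_tool --increments '[{"slide":[0,1,0],"delta_rot":[0,0,0]},{"slide":[0,1,0],"delta_rot":[0,0,0]},{"slide":[0,0,0],"delta_rot":[0,0,0]}]'

```text
t: 11.92
position: [651.9, 17.5, 82.2]
ee_rot: [-1.57, 0.075, -0.075]
ft_force: [-0.5, -0.7, 1.1]
finger_gap: 0.5
```

Nothing at off_spot either, so vision (ON) stands, and the fingertips may be shorter than assumed. I'll go back over on_spot and probe lower, gently.

servo_tool --increments '[{"slide":[0,-10,0],"delta_rot":[0,0,0]},{"slide":[0,-15,0],"delta_rot":[0,0,0]},{"slide":[-10,0,0],"delta_rot":[0,0,0]},{"slide":[-20,0,0],"delta_rot":[0,0,0]},{"slide":[-20,0,0],"delta_rot":[0,0,0]},{"slide":[0,10,0],"delta_rot":[0,0,0]},{"slide":[0,10,0],"delta_rot":[0,0,0]},{"slide":[0,10,0],"delta_rot":[0,0,0]},{"slide":[0,3,0],"delta_rot":[0,0,0]},{"slide":[0,0,0],"delta_rot":[0,0,0]}]'

```text
t: 12.75
position: [601.9, 22.2, 72.7]
ee_rot: [-1.57, 0.077, -0.074]
ft_force: [0.7, -0.2, 0.2]
finger_gap: 0.2
```

```bash
python3 - <<'E'
from h import *
f=r.grab_frame("wrist");s=r.sense();p=s["position"]
print(p,s["ft_force"],[pix(f,q,True) for q in [(602.5,21.9,72),(650.3,17.3,72),(626.4,19.6,28)]])
a=np.clip(f["color"].astype(float)*3,0,255).astype(np.uint8)[140:380,200:450]
g=r.grab_frame("scene")
b=np.clip(g["color"].astype(float)*1.6,0,255).astype(np.uint8)[150:350,250:430]
o=np.zeros((480,800,3),np.uint8);o[:, :400]=cv2.resize(a,(500,480))[:,50:450];b=cv2.resize(b,(400,444),interpolation=cv2.INTER_CUBIC);o[:444,400:]=b
cv2.imwrite("pics/c3.png",o)
E
```

```text
[602.22368733  22.2568362   73.3883977 ] [ 0.98504416 -0.01051496  0.56820822] [array([323.8, 273.2]), array([323.8, 347.1]), array([324.1, 284.9])]
```

View pics/c3.png

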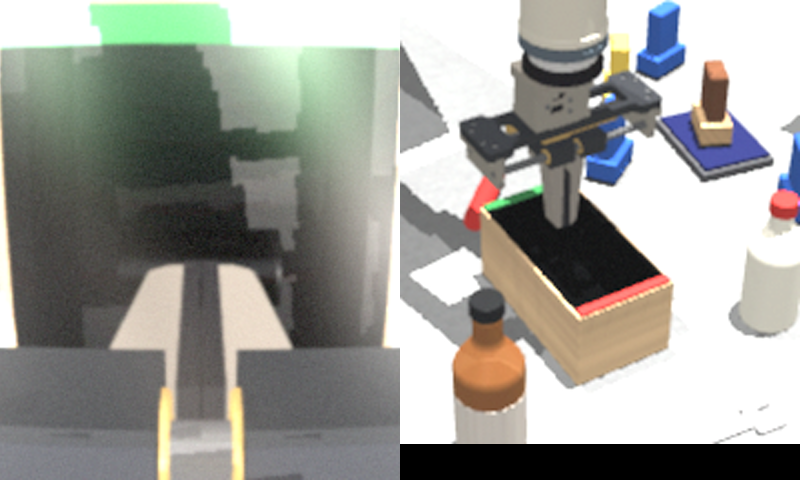

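The scene view shows the fingertips still about at rim height. In the wrist view the head lies right under the tips (270,270 in the crop). So the closed tips are shorter than stated, and I'll continue down gently.

servo_tool --increments '[{"slide":[0,0.8,0],"delta_rot":[0,0,0]},{"slide":[0,0.8,0],"delta_rot":[0,0,0]},{"slide":[0,0,0],"delta_rot":[0,0,0]}]'

```text
t: 13.1
position: [602.5, 22.3, 72.9]
ee_rot: [-1.569, 0.075, -0.076]
ft_force: [0.1, 0.5, -0.2]
finger_gap: 0.3
```

servo_tool --increments '[{"slide":[0,0.8,0],"delta_rot":[0,0,0]},{"slide":[0,0.8,0],"delta_rot":[0,0,0]},{"slide":[0,0,0],"delta_rot":[0,0,0]}]'

```text
t: 13.35
position: [602.2, 22.3, 71.1]
ee_rot: [-1.57, 0.075, -0.075]
ft_force: [-0.1, -0.5, 0.4]
finger_gap: 0.0
```

servo_tool --increments '[{"slide":[0,0.8,0],"delta_rot":[0,0,0]},{"slide":[0,0.8,0],"delta_rot":[0,0,0]},{"slide":[0,0,0],"delta_rot":[0,0,0]}]'

```text
t: 13.6
position: [602.1, 22.3, 69.4]
ee_rot: [-1.57, 0.075, -0.075]
ft_force: [-0.4, 0.5, 0.0]
finger_gap: 0.3
```

servo_tool --increments '[{"slide":[0,0.8,0],"delta_rot":[0,0,0]},{"slide":[0,0.8,0],"delta_rot":[0,0,0]},{"slide":[0,0,0],"delta_rot":[0,0,0]}]'

```text
t: 13.85
position: [602.1, 22.3, 67.8]
ee_rot: [-1.57, 0.075, -0.075]
ft_force: [0.1, -0.5, -0.5]
finger_gap: 0.5
```

servo_tool --increments '[{"slide":[0,0.8,0],"delta_rot":[0,0,0]},{"slide":[0,0.8,0],"delta_rot":[0,0,0]},{"slide":[0,0,0],"delta_rot":[0,0,0]}]'

```text
t: 14.1
position: [602.1, 22.3, 66.2]
ee_rot: [-1.57, 0.075, -0.075]
ft_force: [-0.3, -0.2, 0.1]
finger_gap: 0.2
```

servo_tool --increments '[{"slide":[0,0.8,0],"delta_rot":[0,0,0]},{"slide":[0,0.8,0],"delta_rot":[0,0,0]},{"slide":[0,0,0],"delta_rot":[0,0,0]}]'

```text
t: 14.35
position: [602.1, 22.3, 64.6]
ee_rot: [-1.57, 0.075, -0.075]
ft_force: [-0.3, 0.0, 0.1]
finger_gap: 0.4
```

servo_tool --increments '[{"slide":[0,0.8,0],"delta_rot":[0,0,0]},{"slide":[0,0.8,0],"delta_rot":[0,0,0]},{"slide":[0,0,0],"delta_rot":[0,0,0]}]'

```text
t: 14.6
position: [602.1, 22.3, 63.0]
ee_rot: [-1.57, 0.075, -0.075]
ft_force: [0.8, -0.1, -0.6]
finger_gap: 0.2
```

servo_tool --increments '[{"slide":[0,0.8,0],"delta_rot":[0,0,0]},{"slide":[0,0.8,0],"delta_rot":[0,0,0]},{"slide":[0,0,0],"delta_rot":[0,0,0]}]'

```text
t: 14.85
position: [602.1, 22.4, 61.4]
ee_rot: [-1.569, 0.075, -0.075]
ft_force: [-0.5, -0.2, 0.4]
finger_gap: 0.4
```

servo_tool --increments '[{"slide":[0,0.8,0],"delta_rot":[0,0,0]},{"slide":[0,0.8,0],"delta_rot":[0,0,0]},{"slide":[0,0,0],"delta_rot":[0,0,0]}]'

```text
t: 15.1
position: [602.1, 22.3, 59.8]
ee_rot: [-1.569, 0.075, -0.075]
ft_force: [-0.6, -0.2, 0.3]
finger_gap: 0.5
```

```bash
python3 - <<'E'
from h import *
f=r.grab_frame("wrist");s=r.sense();p=s["position"]
print(p,[pix(f,q,True) for q in [(602.5,21.9,72)]])
a=np.clip(f["color"].astype(float)*3,0,255).astype(np.uint8)[180:360,230:420]
g=r.grab_frame("scene")
print([pix(g,p+np.array([0,0,d])) for d in(-11,0,11,22,33)])
b=np.clip(g["color"].astype(float)*2.5,0,255).astype(np.uint8)
b=b[210:310,280:380]
b=cv2.resize(b,(400,400),interpolation=cv2.INTER_CUBIC)
for d in(-11,0,11,22,33):
    u,v=pix(g,p+np.array([0,0,d]));cv2.circle(b,(int((u-280)*4),int((v-210)*4)),2,(255,0,255),-1)
o=np.hstack([cv2.resize(a,(400,400)),b]);cv2.imwrite("pics/c4.png",o)
E
```

```text
[602.13667924  22.302811    59.87220819] [array([323.4, 280.8])]
[array([321.6, 265.4]), array([321.6, 261.6]), array([321.7, 257.9]), array([321.7, 254. ]), array([321.8, 250.2])]
```

View pics/c4.png

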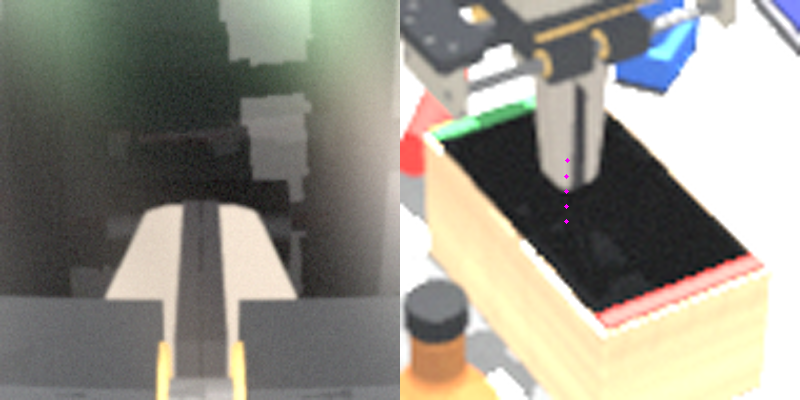

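servo_tool --increments '[{"slide":[0,0.8,0],"delta_rot":[0,0,0]},{"slide":[0,0.8,0],"delta_rot":[0,0,0]},{"slide":[0,0,0],"delta_rot":[0,0,0]}]'

```text
t: 15.45
position: [602.1, 22.3, 58.2]
ee_rot: [-1.57, 0.075, -0.075]
ft_force: [0.1, -1.1, 0.4]
finger_gap: 0.7
```

servo_tool --increments '[{"slide":[0,0.8,0],"delta_rot":[0,0,0]},{"slide":[0,0.8,0],"delta_rot":[0,0,0]},{"slide":[0,0,0],"delta_rot":[0,0,0]}]'

```text
t: 15.7
position: [602.1, 22.3, 56.6]
ee_rot: [-1.57, 0.075, -0.075]
ft_force: [1.1, -0.1, -0.2]
finger_gap: 0.3
```

servo_tool --increments '[{"slide":[0,0.8,0],"delta_rot":[0,0,0]},{"slide":[0,0.8,0],"delta_rot":[0,0,0]},{"slide":[0,0,0],"delta_rot":[0,0,0]}]'

```text
t: 15.95
position: [602.3, 22.4, 56.2]
ee_rot: [-1.569, 0.075, -0.075]
ft_force: [-3.3, 0.4, 10.4]
finger_gap: 0.8
```

servo_tool --increments '[{"slide":[0,0.8,0],"delta_rot":[0,0,0]},{"slide":[0,0.8,0],"delta_rot":[0,0,0]},{"slide":[0,0,0],"delta_rot":[0,0,0]}]'

```text
t: 16.2
position: [602.4, 22.3, 56.0]
ee_rot: [-1.569, 0.075, -0.076]
ft_force: [-7.7, -0.4, 23.9]
finger_gap: 0.3
```

Contact at TCP z ≈ 56 with the head on its stop on the green side: the toggle is ON. That puts the real fingertips about 27 mm above the reported TCP, which matches the pictures. I'll lift off and go to the stamp.

servo_tool --increments '[{"slide":[0,-4,0],"delta_rot":[0,0,0]},{"slide":[0,-20,0],"delta_rot":[0,0,0]},{"slide":[0,-35,0],"delta_rot":[0,0,0]},{"slide":[0,-35,0],"delta_rot":[0,0,0]},{"slide":[0,-35,0],"delta_rot":[0,0,0]},{"slide":[-17,0,33],"delta_rot":[0,0,0]},{"slide":[-17,0,33],"delta_rot":[0,0,0]},{"slide":[-17,0,33],"delta_rot":[0,0,0]},{"slide":[-17,0,33],"delta_rot":[0,0,0]},{"slide":[-17,0,33],"delta_rot":[0,0,0]}]'

```text
t: 17.03
position: [532.6, 196.0, 182.8]
ee_rot: [-1.569, 0.075, -0.076]
ft_force: [-0.0, 0.2, -0.2]
finger_gap: 0.2
```

servo_tool --increments '[{"slide":[-17,0,33],"delta_rot":[0,0,0]},{"slide":[-17,0,33],"delta_rot":[0,0,0]},{"slide":[-17,0,33],"delta_rot":[0,0,0]},{"slide":[-16,0,33],"delta_rot":[0,0,0]},{"slide":[0,0,0],"delta_rot":[0,0,0]},{"slide":[0,0,0],"delta_rot":[0,0,0]}]' --claw 0.75

```text
t: 17.53
position: [478.5, 333.9, 182.5]
ee_rot: [-1.57, 0.073, -0.073]
ft_force: [0.5, -0.1, 0.3]
finger_gap: 38.5
```

```bash
python3 - <<'E'
from h import *
f=marks("wrist",["stamp","ink_pad"])
cv2.imwrite("pics/w5.png",f["color"])
s=r.sense();p=s["position"];M=R.from_rotvec(s["ee_rot"]).as_matrix();print(s["t"],p,s["finger_gap"],s["joints"]);print(M.round(3))
print("tcp axis pix",[pix(f,p+M@np.array([0,y,0]),True) for y in(-27,20,70)])
hsv=cv2.cvtColor(f["color"],cv2.COLOR_BGR2HSV)
def seg(n,lo,hi,z):
    m=cv2.inRange(hsv,lo,hi);nc,l,st,c=cv2.connectedComponentsWithStats(m)
    for i in np.argsort(-st[1:,4])[:3]+1:
        q=np.array([onz(f,a[::-1],z,True)[:2] for a in np.argwhere(l==i)],np.float32)
        print(n,st[i,4],c[i].round(),q.mean(0),cv2.minAreaRect(q))
seg("pad",(110,90,40),(130,255,130),16)
seg("grip",(3,80,40),(12,255,150),108)
seg("base",(10,60,120),(22,200,255),46)
t=r.grab_frame("top")
cv2.imwrite("pics/t5.png",t["color"])
E
```

```text
wrist stamp 0.76 [285.  85.] [344.9 307.4  16. ]
wrist stamp 0.66 [330. 218.] [479.7 339.4  16. ]
wrist stamp 0.58 [380.  47.] [314.1 403.   16. ]
17.6833 [479.64100465 331.41271822 182.45377503] 50.102216968192295 [ 6.02345015e-01  2.93568402e-01  1.73048136e+00 -4.78173953e-04
  1.11796791e+00 -8.71837201e-01]
[[ 0.995 -0.     0.096]
 [-0.096 -0.001  0.995]
 [-0.    -1.    -0.001]]
tcp axis pix [array([319.3, 293. ]), array([320.5, 263.6]), array([321.3, 242.9])]
pad 2662 [191. 208.] [455.4839  196.79523] ((457.0751037597656, 193.59902954101562), (41.1461296081543, 94.27367401123047), 29.780611038208008)
pad 1305 [348. 265.] [531.1365  352.85477] ((525.3731689453125, 344.8179626464844), (54.930908203125, 46.44644546508789), 77.09989929199219)
pad 920 [385.  36.] [302.11438 409.90704] ((302.0825500488281, 414.57952880859375), (58.73099136352539, 38.40763854980469), 76.09222412109375)
grip 1568 [331. 235.] [475.26157 338.71442] ((475.74407958984375, 338.54315185546875), (26.20614242553711, 48.13692855834961), 59.697330474853516)
grip 5 [348. 210.] [457.74    353.22003] ((457.7790832519531, 353.35260009765625), (3.753678560256958, 0.45824721455574036), 48.23988723754883)
grip 2 [347. 220.] [464.65 351.95] ((464.6499938964844, 351.95001220703125), (0.7071197032928467, 0.0), 171.86956787109375)
base 745 [282.  84.] [348.38177 307.52835] ((344.768310546875, 306.91754150390625), (32.47020721435547, 56.37202072143555), 31.1506404876709)
base 734 [106. 298.] [539.0058   83.84646] ((542.9395141601562, 53.0430908203125), (113.00202178955078, 48.57147216796875), 85.46493530273438)
base 268 [293.  95.] [360.28168 316.70215] ((360.8055725097656, 313.2791442871094), (30.39413833618164, 66.23973083496094), 21.335601806640625)
```

View pics/w5.png

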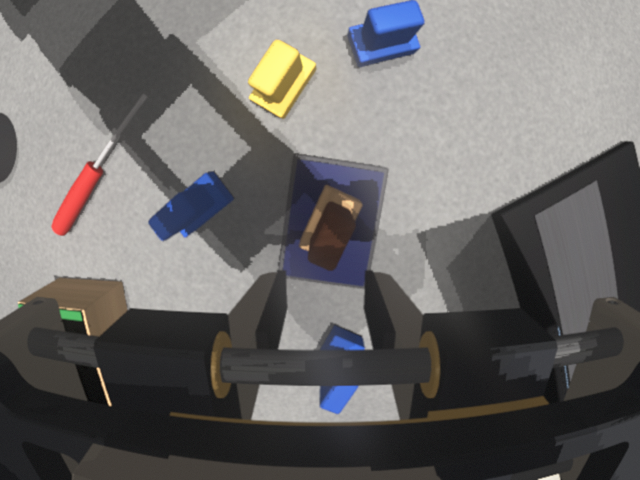

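The wrist view shows the brown stamp on the dark-blue pad at (331,228), long axis about 27° off, between the open fingers. I'll align over it.

servo_tool --increments '[{"slide":[-1.8,0,7.5],"delta_rot":[0,0,0]},{"slide":[0,10,0],"delta_rot":[0,0.1,0]},{"slide":[0,20,0],"delta_rot":[0,0.1,0]},{"slide":[0,20,0],"delta_rot":[0,0.1,0]},{"slide":[0,20,0],"delta_rot":[0,0.1,0]},{"slide":[0,10,0],"delta_rot":[0,0,0]},{"slide":[0,0,0],"delta_rot":[0,0,0]},{"slide":[0,0,0],"delta_rot":[0,0,0]}]'

```text
t: 18.4
position: [478.4, 339.9, 102.6]
ee_rot: [-1.536, 0.387, -0.386]
ft_force: [0.4, 0.4, 0.4]
finger_gap: 68.9
```

```bash
python3 - <<'E'
from h import *
f=marks("wrist",["stamp"])
s=r.sense();p=s["position"];M=R.from_rotvec(s["ee_rot"]).as_matrix();print(s["t"],p,s["finger_gap"]);print(M.round(3))
im=f["color"].copy()
hsv=cv2.cvtColor(im,cv2.COLOR_BGR2HSV)
m=cv2.inRange(hsv,(3,80,30),(12,255,160));nc,l,st,c=cv2.connectedComponentsWithStats(m)
i=1+np.argmax(st[1:,4]);q=np.argwhere(l==i)
print(st[i],c[i],cv2.minAreaRect(q[:,::-1].astype(np.float32)))
for x in(-22,22):
  for z in(-12,12):
    for h in(108,46):
      P=np.array([478.5,339,h])+M@np.array([x,0,z]);cv2.circle(im,tuple(int(v) for v in pix(f,P,True)),3,(0,255,255) if h==108 else (255,255,0),1)
cv2.imwrite("pics/w6.png",cv2.resize(im[100:400,180:480],(600,600)))
E
```

```text
wrist stamp 0.98 [295.  14.] [313.2 402.8  16. ]
wrist stamp 0.97 [323. 241.] [481.5 336.9  16. ]
wrist stamp 0.96 [394. 374.] [624.4 334.3  16. ]
18.5 [479.09884765 340.53187447 103.75831515] 68.94811253735011
[[ 0.88   0.001  0.474]
 [-0.474  0.001  0.88 ]
 [ 0.001 -1.     0.001]]
[ 304  221   44   92 2923] [327.30379747 259.6907287 ] ((325.5, 266.5), (91.0, 43.0), 90.0)
```

View pics/w6.png

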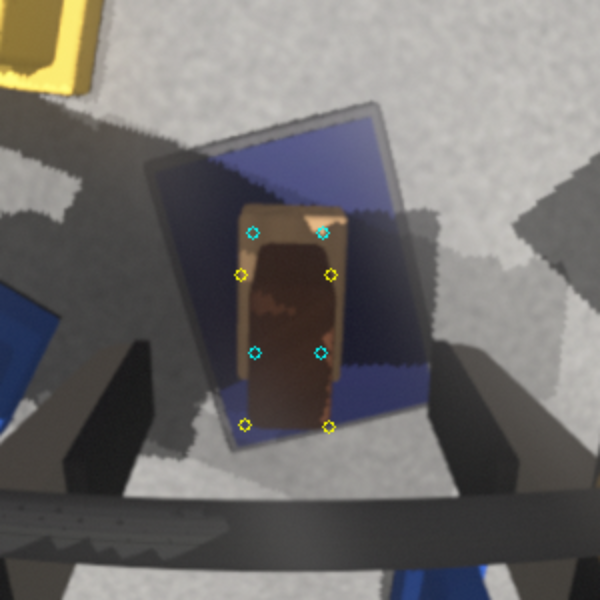

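Yaw is aligned and the fingers straddle the grip. The stamp is about 3 mm further along tool x, so I'll correct that and go down.

servo_tool --increments '[{"slide":[3,5,-1.2],"delta_rot":[0,0,0]},{"slide":[0,12,0],"delta_rot":[0,0,0]},{"slide":[0,12,0],"delta_rot":[0,0,0]},{"slide":[0,10,0],"delta_rot":[0,0,0]},{"slide":[0,5,0],"delta_rot":[0,0,0]},{"slide":[0,0,0],"delta_rot":[0,0,0]}]'

```text
t: 19.0
position: [479.2, 336.9, 56.6]
ee_rot: [-1.538, 0.39, -0.387]
ft_force: [-0.5, 0.0, -0.1]
finger_gap: 68.8
```

servo_tool --increments '[{"slide":[0,5,0],"delta_rot":[0,0,0]},{"slide":[0,6,0],"delta_rot":[0,0,0]},{"slide":[0,5,0],"delta_rot":[0,0,0]},{"slide":[0,3,0],"delta_rot":[0,0,0]},{"slide":[0,0,0],"delta_rot":[0,0,0]}]'

```text
t: 19.42
position: [479.9, 337.4, 38.9]
ee_rot: [-1.536, 0.389, -0.388]
ft_force: [-0.6, 0.4, 0.5]
finger_gap: 68.8
```

servo_tool --increments '[{"slide":[0,0,0],"delta_rot":[0,0,0]},{"slide":[0,0,0],"delta_rot":[0,0,0]},{"slide":[0,0,0],"delta_rot":[0,0,0]},{"slide":[0,0,0],"delta_rot":[0,0,0]},{"slide":[0,0,0],"delta_rot":[0,0,0]},{"slide":[0,0,0],"delta_rot":[0,0,0]},{"slide":[0,0,0],"delta_rot":[0,0,0]},{"slide":[0,0,0],"delta_rot":[0,0,0]}]' --claw 0.1

```text
t: 20.08
position: [480.4, 337.8, 39.7]
ee_rot: [-1.535, 0.389, -0.389]
ft_force: [0.9, 0.7, 0.5]
finger_gap: 24.0
```

Gripped (gap 24.0 mm; stamp bottom = TCP z − 23.7). I'll lift and carry it to the green box.

servo_tool --increments '[{"slide":[0,-4,0],"delta_rot":[0,0,0]},{"slide":[0,-16,0],"delta_rot":[0,0,0]},{"slide":[0,-30,0],"delta_rot":[0,0,0]},{"slide":[0,-35,0],"delta_rot":[0,0,0]},{"slide":[0,-20,0],"delta_rot":[0,0,0]},{"slide":[7,0,-14.6],"delta_rot":[0,0,0]},{"slide":[14.1,0,-29.2],"delta_rot":[0,0,0]},{"slide":[14.1,0,-29.2],"delta_rot":[0,0,0]},{"slide":[14.1,0,-29.2],"delta_rot":[0,0,0]},{"slide":[14.1,0,-29.2],"delta_rot":[0,0,0]}]'

```text
t: 20.92
position: [472.0, 189.6, 143.5]
ee_rot: [-1.537, 0.389, -0.387]
ft_force: [0.9, -1.3, -0.8]
finger_gap: 23.5
```

servo_tool --increments '[{"slide":[14.1,0,-29.2],"delta_rot":[0,0,0]},{"slide":[14.1,0,-29.2],"delta_rot":[0,0,0]},{"slide":[14.1,0,-29.2],"delta_rot":[0,0,0]},{"slide":[14.1,0,-29.2],"delta_rot":[0,0,0]},{"slide":[14.1,0,-29.2],"delta_rot":[0,0,0]},{"slide":[14.1,0,-29.2],"delta_rot":[0,0,0]},{"slide":[14.1,0,-29.2],"delta_rot":[0,0,0]},{"slide":[14.1,0,-29.2],"delta_rot":[0,0,0]},{"slide":[14.1,0,-29.2],"delta_rot":[0,0,0]},{"slide":[14.1,0,-29.2],"delta_rot":[0,0,0]}]'

```text
t: 21.75
position: [456.8, -133.7, 143.6]
ee_rot: [-1.536, 0.39, -0.387]
ft_force: [0.1, -0.2, -2.2]
finger_gap: 23.8
```

servo_tool --increments '[{"slide":[14.1,0,-29.2],"delta_rot":[0,0,0]},{"slide":[14.1,0,-29.2],"delta_rot":[0,0,0]},{"slide":[14.1,0,-29.2],"delta_rot":[0,0,0]},{"slide":[14.1,0,-29.2],"delta_rot":[0,0,0]},{"slide":[7,0,-14.6],"delta_rot":[0,-0.09,0]},{"slide":[0,0,0],"delta_rot":[0,-0.09,0]},{"slide":[0,0,0],"delta_rot":[0,-0.09,0]},{"slide":[0,0,0],"delta_rot":[0,-0.09,0]},{"slide":[0,0,0],"delta_rot":[0,-0.09,0]},{"slide":[0,0,0],"delta_rot":[0,0,0]}]'

```text
t: 22.58
position: [450.4, -277.6, 143.4]
ee_rot: [-1.57, 0.035, -0.031]
ft_force: [0.8, 0.2, -2.3]
finger_gap: 23.8
```

```bash
cat > look.py <<'E'
from h import *
f=marks("wrist",["green_box","red_box"])
s=r.sense();p=s["position"];M=R.from_rotvec(s["ee_rot"]).as_matrix();print(s["t"],p,s["finger_gap"],s["ft_force"],s["joints"]);print(M.round(3))
im=f["color"];hsv=cv2.cvtColor(im,cv2.COLOR_BGR2HSV)
for n,lo,hi in(("g",(45,90,60),(85,255,255)),("r",(0,150,120),(8,255,255))):
    m=cv2.inRange(hsv,lo,hi);nc,l,st,c=cv2.connectedComponentsWithStats(m)
    for i in np.argsort(-st[1:,4])[:3]+1:
        q=np.array([onz(f,a[::-1],18,True)[:2] for a in np.argwhere(l==i)],np.float32);print(n,st[i],cv2.minAreaRect(q))
cv2.imwrite("pics/w7.png",im)
E
python3 look.py
```

```text
wrist green_box 0.66 [291. 228.] [ 450.9 -307.8   18. ]
wrist green_box 0.54 [289. 278.] [ 498.2 -312.2   18. ]
wrist red_box 0.22 [566. 353.] [614.7   3.9  18. ]
22.7333 [ 451.12488734 -277.56549842  143.99013281] 23.616214253084678 [ 0.01459839  0.86752229 -2.12135089] [-5.54348744e-01  2.55229790e-01  1.87886951e+00 -9.40959124e-05
  1.00864295e+00 -2.07612496e+00]
[[ 0.999 -0.001  0.049]
 [-0.049  0.001  0.999]
 [-0.001 -1.     0.   ]]
g [291 185  30  27 140] ((419.905517578125, -287.6208190917969), (32.30381393432617, 17.86818504333496), 44.34745407104492)
g [  0 301   6  14  45] ((539.4856567382812, -708.059326171875), (10.66939926147461, 23.825462341308594), 63.588836669921875)
g [637 310   3   3   7] ((574.9267578125, 123.62567901611328), (6.60752534866333, 2.3189291954040527), 66.66584014892578)
r [ 586  163   54   68 1256] ((425.2327880859375, 44.4070930480957), (25.484037399291992, 101.95000457763672), 39.84793472290039)
r [261 292   2   3   4] ((512.2100830078125, -340.09552001953125), (0.7885957956314087, 2.282557249069214), 61.19010543823242)
```

View pics/w7.png

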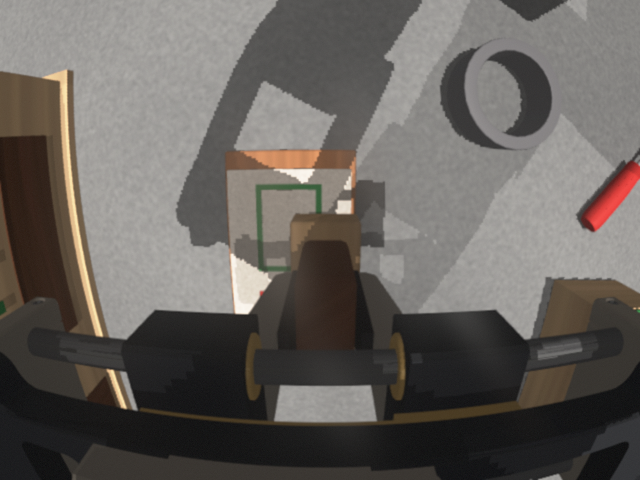

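```bash
python3 - <<'E'
from h import *
f=r.grab_frame("wrist")
P=[onz(f,a,18,True) for a in[(256,184),(322,184),(257.5,271),(226,151),(355,151)]]
print(P)
s=r.sense();p=s["position"];M=R.from_rotvec(s["ee_rot"]).as_matrix();print(s["t"],p)
# stamp base pixels: predicted corners of its underside/top edge
for x in(-31,31):
  for z in(-19,19): print(x,z,[pix(f,p+M@np.array([x,23.7-h,z]),True) for h in(0,30)])
t=r.grab_frame("top")
print([pix(t,q) for q in P[:3]],[pix(t,q) for q in [(457,-310,18),(452,-310,18)]])
hsv=cv2.cvtColor(cv2.imread("pics/top.png"),cv2.COLOR_BGR2HSV);m=cv2.inRange(hsv,(45,60,60),(85,255,255))[255:310,465:515];y,x=np.nonzero(m);print(x.min()+465,x.max()+465,y.min()+255,y.max()+255)
m=cv2.inRange(hsv,(0,90,120),(8,255,255))[210:260,465:515];y,x=np.nonzero(m);print(x.min()+465,x.max()+465,y.min()+210,y.max()+210)
E
```

```text
[array([ 410.7, -336. ,   18. ]), array([ 414.1, -278. ,   18. ]), array([ 491. , -341.9,   18. ]), array([ 379.5, -361. ,   18. ]), array([ 386.6, -248.2,   18. ])]
22.7833 [ 451.33641671 -277.60619867  144.16705392]
-31 -19 [array([292.7, 210.9]), array([287.8, 220.6])]
-31 19 [array([355.8, 210.9]), array([360.4, 220.6])]
31 -19 [array([295. , 305.6]), array([291.1, 327. ])]
31 19 [array([353.7, 305.6]), array([357.3, 327. ])]
[array([501.5, 301. ]), array([475.1, 299.2]), array([503.4, 264.6])] [array([489.3, 279.8]), array([489.3, 282.1])]
476 502 265 301
477 503 220 255
```

The wrist view shows the green outline with corners (256,184), (322,184) and (257,271), giving its centre at (452.6,−310). That agrees with the top camera. The stamp base is at (325,237). Shifting there and going down.

servo_tool --increments '[{"slide":[1,0,-16],"delta_rot":[0,0.006,0]},{"slide":[0.5,0,-16.4],"delta_rot":[0,0.006,0]},{"slide":[0,10,0],"delta_rot":[0,0,0]},{"slide":[0,20,0],"delta_rot":[0,0,0]},{"slide":[0,25,0],"delta_rot":[0,0,0]},{"slide":[0,20,0],"delta_rot":[0,0,0]},{"slide":[0,12,0],"delta_rot":[0,0,0]},{"slide":[0,5,0],"delta_rot":[0,0,0]},{"slide":[0,0,0],"delta_rot":[0,0,0]},{"slide":[0,0,0],"delta_rot":[0,0,0]}]'

```text
t: 23.67
position: [452.2, -310.2, 53.0]
ee_rot: [-1.57, 0.045, -0.046]
ft_force: [-0.2, 0.8, -1.4]
finger_gap: 23.9
```

```bash
python3 - <<'E'
from h import *
s=r.sense();M=R.from_rotvec(s["ee_rot"]).as_matrix();print(s["t"],s["position"],s["ft_force"],s["finger_gap"]);print(M.round(4))
f=r.grab_frame("wrist");cv2.imwrite("pics/w8.png",f["color"])
hsv=cv2.cvtColor(f["color"],cv2.COLOR_BGR2HSV)
m=cv2.inRange(hsv,(45,60,30),(85,255,255))[:300,200:450];y,x=np.nonzero(m)
for a in np.unique(y)[:60:4]: print(a,np.unique(x[y==a])[[0,-1]]+200, end=" | ")
E
```

```text
23.6667 [ 452.17744084 -310.21375789   52.97877017] [-0.20570614  0.77126837 -1.39644901] 23.918761137172957
[[ 9.983e-01  2.000e-04  5.790e-02]
 [-5.790e-02 -2.000e-04  9.983e-01]
 [ 3.000e-04 -1.000e+00 -2.000e-04]]
193 [295 353] | 197 [280 358] | 201 [280 286] | 205 [280 285] | 209 [280 286] | 213 [280 368] | 217 [280 368] | 221 [281 368] | 225 [281 369] | 229 [281 369] | 233 [281 369] | 237 [281 369] | 241 [281 369] | 245 [284 369] | 249 [282 369] |
```

Centred laterally (outline columns 280–369, tool at 324). Lowering onto the card.

servo_tool --increments '[{"slide":[0,4,0],"delta_rot":[0,0,0]},{"slide":[0,4,0],"delta_rot":[0,0,0]},{"slide":[0,2,0],"delta_rot":[0,0,0]},{"slide":[0,0.7,0],"delta_rot":[0,0,0]},{"slide":[0,0,0],"delta_rot":[0,0,0]}]'

```text
t: 24.13
position: [451.7, -310.1, 41.7]
ee_rot: [-1.57, 0.046, -0.045]
ft_force: [0.4, -0.3, -1.3]
finger_gap: 23.7
```

servo_tool --increments '[{"slide":[0,1,0],"delta_rot":[0,0,0]},{"slide":[0,1,0],"delta_rot":[0,0,0]},{"slide":[0,0,0],"delta_rot":[0,0,0]}]'

```text
t: 24.38
position: [452.0, -310.3, 40.0]
ee_rot: [-1.57, 0.045, -0.046]
ft_force: [-0.8, 0.6, 0.3]
finger_gap: 23.8
```

servo_tool --increments '[{"slide":[0,1,0],"delta_rot":[0,0,0]},{"slide":[0,0,0],"delta_rot":[0,0,0]}]'

```text
t: 24.55
position: [452.0, -310.3, 39.1]
ee_rot: [-1.57, 0.045, -0.046]
ft_force: [-0.9, 0.9, 5.3]
finger_gap: 24.1
```

servo_tool --increments '[{"slide":[0,1,0],"delta_rot":[0,0,0]},{"slide":[0,0.7,0],"delta_rot":[0,0,0]},{"slide":[0,0,0],"delta_rot":[0,0,0]},{"slide":[0,0,0],"delta_rot":[0,0,0]}]'

```text
t: 24.88
position: [452.1, -310.3, 37.7]
ee_rot: [-1.571, 0.045, -0.046]
ft_force: [-1.6, 1.3, 8.3]
finger_gap: 24.0
```

servo_tool --increments '[{"slide":[0,0,0],"delta_rot":[0,0,0]},{"slide":[0,0,0],"delta_rot":[0,0,0]},{"slide":[0,0,0],"delta_rot":[0,0,0]},{"slide":[0,0,0],"delta_rot":[0,0,0]}]'

```text
t: 25.22
position: [452.1, -310.3, 37.8]
ee_rot: [-1.571, 0.045, -0.046]
ft_force: [-0.9, 1.3, 8.1]
finger_gap: 24.0
```

Contact about 10 N (8.2 plus the 1.8 N stamp weight), held 0.5 s. Lifting straight off.

servo_tool --increments '[{"slide":[0,-2,0],"delta_rot":[0,0,0]},{"slide":[0,-3,0],"delta_rot":[0,0,0]},{"slide":[0,-10,0],"delta_rot":[0,0,0]},{"slide":[0,-25,0],"delta_rot":[0,0,0]},{"slide":[0,-30,0],"delta_rot":[0,0,0]},{"slide":[0,-25,0],"delta_rot":[0,0,0]},{"slide":[0,-7,0],"delta_rot":[0,0,0]},{"slide":[0,0,16],"delta_rot":[0,0,0]},{"slide":[-0.5,0,32],"delta_rot":[0,0,0]},{"slide":[-0.5,0,32],"delta_rot":[0,0,0]}]'

```text
t: 26.05
position: [455.1, -229.9, 138.8]
ee_rot: [-1.57, 0.047, -0.047]
ft_force: [-0.2, -0.0, -1.9]
finger_gap: 24.0
```

servo_tool --increments '[{"slide":[-0.5,0,32],"delta_rot":[0,0,0]},{"slide":[-0.5,0,32],"delta_rot":[0,0,0]},{"slide":[-0.5,0,32],"delta_rot":[0,0,0]},{"slide":[-0.5,0,32],"delta_rot":[0,0,0]},{"slide":[-0.5,0,32],"delta_rot":[0,0,0]},{"slide":[-0.5,0,32],"delta_rot":[0,0,0]},{"slide":[-0.5,0,32],"delta_rot":[0,0,0]},{"slide":[-0.5,0,32],"delta_rot":[0,0,0]},{"slide":[-0.5,0,32],"delta_rot":[0,0,0]},{"slide":[-0.5,0,32],"delta_rot":[0,0,0]}]'

```text
t: 26.88
position: [468.3, 91.0, 138.6]
ee_rot: [-1.57, 0.046, -0.045]
ft_force: [1.2, -0.8, -1.7]
finger_gap: 23.8
```

servo_tool --increments '[{"slide":[-0.5,0,32],"delta_rot":[0,0,0]},{"slide":[-0.5,0,32],"delta_rot":[0,0,0]},{"slide":[-0.5,0,32],"delta_rot":[0,0,0]},{"slide":[-0.5,0,32],"delta_rot":[0,0,0]},{"slide":[-0.5,0,32],"delta_rot":[0,0,0]},{"slide":[-0.5,0,32],"delta_rot":[0,0,0]},{"slide":[-0.5,0,32],"delta_rot":[0,0,0]},{"slide":[-0.5,0,22],"delta_rot":[0,0,0]},{"slide":[0,0,0],"delta_rot":[0,0,0]},{"slide":[0,0,0],"delta_rot":[0,0,0]}]'

```text
t: 27.72
position: [478.4, 335.8, 138.1]
ee_rot: [-1.571, 0.045, -0.043]
ft_force: [-0.6, -0.8, -2.8]
finger_gap: 23.9
```

```bash
python3 - <<'E'
from h import *
s=r.sense();M=R.from_rotvec(s["ee_rot"]).as_matrix();print(s["t"],s["position"],s["ft_force"],s["finger_gap"]);print(M.round(4))
f=marks("wrist",["ink_pad"]);t=marks("top",["ink_pad"]);cv2.imwrite("pics/t8.png",t["color"])
d=480.4-s["position"][0],337.8-s["position"][1];print(M[:2].T@np.array(d))
E
```

```text
27.7167 [478.44251534 335.8494567  138.10856587] [-0.61198801 -0.82544544 -2.77964519] 23.93830233279773
[[ 0.9984 -0.0012  0.0557]
 [-0.0557 -0.001   0.9984]
 [-0.0011 -1.     -0.001 ]]
[ 1.84575043 -0.00418358  2.05658776]
```

servo_tool --increments '[{"slide":[2,8,2],"delta_rot":[0,0,0]},{"slide":[0,20,0],"delta_rot":[0,0,0]},{"slide":[0,28,0],"delta_rot":[0,0,0]},{"slide":[0,20,0],"delta_rot":[0,0,0]},{"slide":[0,10,0],"delta_rot":[0,0,0]},{"slide":[0,5,0],"delta_rot":[0,0,0]},{"slide":[0,2,0],"delta_rot":[0,0,0]},{"slide":[0,0,0],"delta_rot":[0,0,0]},{"slide":[0,0,0],"delta_rot":[0,0,0]}]'

```text
t: 28.67
position: [482.1, 337.6, 47.2]
ee_rot: [-1.569, 0.044, -0.047]
ft_force: [0.6, -0.3, -2.4]
finger_gap: 23.8
```

servo_tool --increments '[{"slide":[0,2,0],"delta_rot":[0,0,0]},{"slide":[0,1,0],"delta_rot":[0,0,0]},{"slide":[0,0,0],"delta_rot":[0,0,0]}]'

```text
t: 28.92
position: [481.4, 337.3, 43.5]
ee_rot: [-1.57, 0.045, -0.046]
ft_force: [1.0, -0.9, -1.6]
finger_gap: 24.2
```

servo_tool --increments '[{"slide":[0,1,0],"delta_rot":[0,0,0]},{"slide":[0,0.5,0],"delta_rot":[0,0,0]},{"slide":[0,0,0],"delta_rot":[0,0,0]}]'

```text
t: 29.17
position: [481.3, 337.2, 41.7]
ee_rot: [-1.57, 0.045, -0.045]
ft_force: [-0.5, -0.5, -1.2]
finger_gap: 23.7
```

servo_tool --increments '[{"slide":[0,1,0],"delta_rot":[0,0,0]},{"slide":[0,0.5,0],"delta_rot":[0,0,0]},{"slide":[0,0,0],"delta_rot":[0,0,0]}]'

```text
t: 29.42
position: [481.2, 337.1, 40.0]
ee_rot: [-1.57, 0.046, -0.045]
ft_force: [0.0, -0.2, -1.5]
finger_gap: 24.0
```

servo_tool --increments '[{"slide":[0,0.5,0],"delta_rot":[0,0,0]},{"slide":[0,0,0],"delta_rot":[0,0,0]}]'

```text
t: 29.58
position: [481.3, 337.2, 39.7]
ee_rot: [-1.57, 0.045, -0.045]
ft_force: [0.3, 0.4, -2.1]
finger_gap: 23.9
```

servo_tool --increments '[{"slide":[0,0.5,0],"delta_rot":[0,0,0]},{"slide":[0,0,0],"delta_rot":[0,0,0]}]'

```text
t: 29.75
position: [481.4, 337.3, 39.7]
ee_rot: [-1.57, 0.045, -0.045]
ft_force: [-1.2, -1.4, 4.4]
finger_gap: 23.7
```

Down on the pad (6 N). Releasing, then rising and looking.

servo_tool --increments '[{"slide":[0,-0.5,0],"delta_rot":[0,0,0]},{"slide":[0,0,0],"delta_rot":[0,0,0]},{"slide":[0,0,0],"delta_rot":[0,0,0]},{"slide":[0,0,0],"delta_rot":[0,0,0]},{"slide":[0,0,0],"delta_rot":[0,0,0]},{"slide":[0,0,0],"delta_rot":[0,0,0]},{"slide":[0,0,0],"delta_rot":[0,0,0]},{"slide":[0,0,0],"delta_rot":[0,0,0]}]' --claw 0.75

```text
t: 30.42
position: [481.3, 337.2, 39.6]
ee_rot: [-1.57, 0.045, -0.045]
ft_force: [-0.3, 0.3, -0.5]
finger_gap: 69.1
```

servo_tool --increments '[{"slide":[0,-5,0],"delta_rot":[0,0,0]},{"slide":[0,-20,0],"delta_rot":[0,0,0]},{"slide":[0,-35,0],"delta_rot":[0,0,0]},{"slide":[0,-40,0],"delta_rot":[0,0,0]},{"slide":[0,-40,0],"delta_rot":[0,0,0]},{"slide":[0,-20,0],"delta_rot":[0,0,0]},{"slide":[0,0,0],"delta_rot":[0,0,0]},{"slide":[0,0,0],"delta_rot":[0,0,0]}]'

```text
t: 31.08
position: [481.9, 337.6, 201.2]
ee_rot: [-1.569, 0.044, -0.047]
ft_force: [0.2, -0.3, -0.5]
finger_gap: 69.1
```

```bash
python3 - <<'E'
from h import *
s=r.sense();print(s["t"],s["position"],s["ft_force"],s["finger_gap"])
f=r.grab_frame("wrist");t=r.grab_frame("top")["color"]
w=cv2.resize(f["color"][110:330,230:430],(400,440))
def c(x0,y0,x1,y1,k,g=1):return cv2.resize(np.clip(t[y0:y1,x0:x1].astype(float)*g,0,255).astype(np.uint8),None,fx=k,fy=k,interpolation=cv2.INTER_CUBIC)
a=c(450,200,525,320,2.5);b=c(305,145,380,255,2.5,4)
o=np.zeros((580,600,3),np.uint8);o[:440,:400]=w;o[:a.shape[0],405:405+a.shape[1]]=a;o[302:302+b.shape[0],405:405+b.shape[1]]=b
cv2.imwrite("pics/fin.png",o)
E
```

```text
31.0833 [481.87321977 337.62457768 201.16799121] [ 0.23411818 -0.26506459 -0.50612152] 69.05101857934919
```

View pics/fin.png

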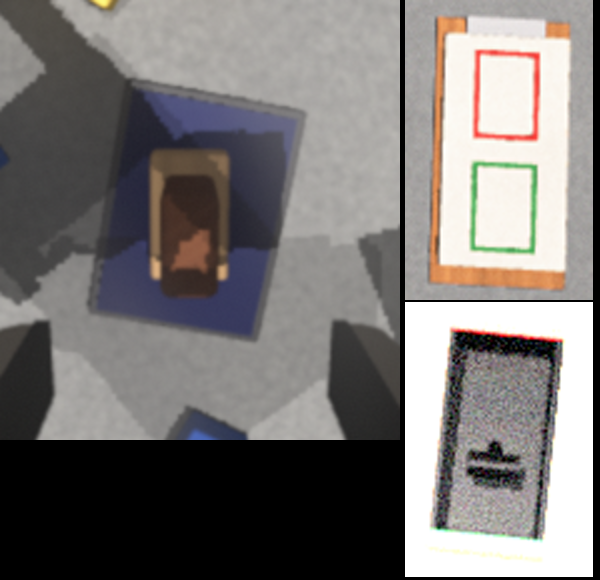

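The stamp stands upright near the pad's centre (190,215), and the toggle head is still on the green side. The card shows no mark, so prints seem not to be drawn. Handing in.

```bash
python3 -c "
from station import r
print(r.hand_in(), r.sense()['t'])"
```

```text
the job is handed in; nothing more can be done
the job is handed in; nothing more can be done
```

The toggle was already ON when I felt it, so I left it alone, stamped the green box, stood the stamp back on the ink pad and handed in at about 31 s.

- **Feel:** the fingers met the head at on_spot with 10 N, then 24 N. I met nothing at off_spot before stopping, by my reckoning about 25 mm above where the head would lie. Pictures from before and after also show the head on the green side.
- **Disagreement:** I first went down to TCP z = 71 at on_spot and met nothing. The fingertips turned out to be about 27 mm above the reported TCP, not 11 mm ahead of it as stated. The contact height and the pictures both showed this, and I used that offset for the rest of the job.
- **Stamp:** I pressed at (452, −310), with the box centre measured at (452.6, −310.0). The force was about 10 N, held for about 0.5 s, and the stamp was aligned with the board to about 0.01 rad. I then lifted it straight off.
- **Last checks:** the stamp stands upright and released near the pad's centre, the toggle is still on the green side, and the arm is clear with no contact force.
- **Not confirmed:** the card shows no ink mark in the top camera after stamping, so the print rests on the measured force only. I did not check the bystanders' positions at the end.

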